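# Peel the top drive tray off a sticking stack and show it to the scanner

### The job

The top tray of the small stack of formed drive trays is snapped into the one below: take it by the upright rib on its ear and peel it off, raising that corner a good 3 cm first while the opposite corner still sits in the stack, and leave the rest of the stack standing where it is. Then present the tray to the desktop scanner: hold it level, mouth up, with the middle of the tray over the middle of the scanner window and its underside about 10 cm above the glass, without touching the scanner or shifting the things lying around. Finish while still holding it there; do not put it down or let go.

Things in the scene. Friction and masses are not known exactly. Their poses are not given: they have to be found in the camera images.
- tray: Top tray, grey formed plastic, mouth up, 80 g. Origin: centre of its underside; z up, x along its long side. Flange 130 x 100 mm, top 24 mm above the origin. A shoulder under it (122 x 92 mm, underside 16 mm above the origin) rests on the stack's rim; the 110 x 80 mm well hangs 16 mm deep in the stack, 3 mm play all round. A flat ear with an upright grip rib sticks out at the +x, -y corner.
- tray_grip (a point): Middle of the tray's upright grip rib, at (75, -60, 40) mm in the tray's frame. Rib 10 mm thick, 30 mm long, rising from the ear (24 mm) to 50 mm above the tray's origin; its length runs along the tray's (+1, -1) diagonal in x, y, so it is pinched from above with the fingers closing along (+1, +1). Nothing else stands above the flange beside it.
- tray_far (a point): Corner of the tray's flange diagonally across from the ear, upper face, at (-65, 50, 24) mm in the tray's frame; the corner on which the tray turns when it is peeled.
- stack: The lower trays, stuck fast in one another, loose on the bench, 0.8 kg, grey. Origin: centre of the underside; axes as the tray's, whose origin sits 24 mm higher while nested. Rim 130 x 100 mm, 40 mm high; flat ears under the tray's ear. Sprung snap buttons at the middle of each side hold the tray: about 1 to 2 N each, free after about 4 mm of lift.
- scanner: Desktop presentation scanner, fixed: white block about 100 x 100 mm, 61 mm high, with a square glass window in a black bezel facing up. Origin: centre of its underside.
- scan_window (a point): Centre of the scanner's upward glass window, 61 mm above the bench.
- drive: Bystander: flat solid-state drive, 100 x 70 x 12 mm, loose on the bench; origin at the centre of its underside.
- tape: Bystander: roll of cream tape lying flat, 100 mm across, 25 mm high, loose; origin at the centre of its underside.
- driver: Bystander: screwdriver lying on the bench, 204 mm long, 28 mm thick, loose; origin at its middle, underside.

How it is judged:
By the outcome, as a careful person would: the job done as asked, in the order asked, and still so for the second after the job is handed in, while the arm keeps its last pose, push and grip.
It also fails if it takes over 42 s, if anything falls off the work surface, if the arm or the gripper's body presses on something with over 40 N, if the wrist force passes 120 N, or if a joint passes its speed limit or range.

### The arm

A 6-joint arm with a two-finger parallel gripper is mounted at the origin on a cart in front of the work surface, level with it; the furniture and walls round the work are solid. World frame = base frame: x ahead of the robot, y to its left, z up, the work surface at z = 0. Lengths are in m, angles in rad, forces in N, time in s.
With the tool pointing down it reaches from about 0.275 to 0.875 m from the base axis. Payload 12.5 kg.
Tool frame: the origin (TCP) lies midway between the tips of the shut fingers; the grasp point (between the pads) lies 19 mm behind it; z points along the fingers, y is the line along which they close (so a half turn about z gives the same grasp; the last joint's range is limited). The gripper opens to 85 mm and grips with 20 to 120 N. Pads are 22 mm wide; open, the fingers measure 114 mm over their backs; the gripper's body (76 mm by 85 mm) begins 54 mm behind the grasp point. The pads swing forward as they close: fully open they stand 13 mm farther back than shut.
Start: joints at [1.016, 0.351, 1.652, -0, 1.139, -0.085], TCP at [0.249, 0.49, 0.231] pointing down, gripper open.
Joint ranges: [-2.75, 2.75], [-0.79, 2.1], [0.01, 2.65], [-1.57, 4.71], [0.07, 3.14], [-2.87, 2.87]. Speed limits (rad/s): [2.22, 2.22, 2.79, 3.14, 3.14, 3.14].

### API

Orientations are given as a unit quaternion [x, y, z, w].
In Python, from cell import r gives the robot as it stands. Calls block until the motion is done:
- r.move_to(position, orientation): joint-space move of the TCP to a pose.
- r.move_linear(position, rot=None, vel=0.15): straight line of the TCP; rot=None keeps the orientation; vel is the mean speed in m/s.
- r.set_joints(angles): joint-space move.
- r.set_gripper(opening, squeeze=None): opening from 0.0 (shut) to 1.0 (fully open); squeeze is the grip in N (None keeps the last); returns when the fingers have stopped.
- r.sleep(seconds).
- r.inverse_kinematics(position, orientation): joint angles nearest the present ones, or None.
- r.get_obs(): the state.
- r.get_image(name): name is "side" or "top" or "wrist"; returns a dict with "pixels" (400x640x3 uint8, red, green, blue), "depth" (400x640 float32, m along the optical axis (not along the pixel's ray), 0 where there is no reading), "fx", "fy", "cx", "cy" (pixels), "camera_from_world" (4x4, takes a point from world to camera coordinates); the wrist camera has in their place "mount" (4x4, takes a point from camera to tool coordinates, whose origin is the TCP and whose axes are the flange's). Camera axes: x right, y down, z forward; pixel columns grow to the right and rows downward; lengths in m; the calibration is good to about 2 mm. A picture is of the moment at which its call begins: read the wrist's pose just before it.
A pose or a line that the arm cannot do raises r.PlanningError and nothing moves.
- r.hand_in(): hands the job in; it is judged then, once.
Trained networks look in a picture, given as the dict that the camera call returned (one of the last four; its "shot" number tells which), for a name from the list of things; names that differ only in an ending like _2 or _b are one class to them, and where a whole thing is asked for, a point or a joint stands for the part that bears it (a point fixed in the world has none). Each returns a list of dicts, best first, with "score" (0 to 1); they miss things now and then, are a little off and sometimes report something else, mostly with a low value. They report only what shows in the picture. A call takes as long as a camera call.
- r.find_in(picture, label): "location" ([column, row] as shares, 0 to 1, of the picture: columns of its width, rows of its height, amid what is visible of it).
- r.cut_out(picture, label): "region" (400x640 bool, what is visible of it) and "location" ([column, row] as shares, 0 to 1, of the picture: columns of its width, rows of its height, amid what is visible of it).
- r.landmark_of(picture, label): "location" ([column, row] as shares, 0 to 1, of the picture: columns of its width, rows of its height: a listed point, or the origin of a listed thing).
The state is a dict: "t": time; "q": joint angles; "qvel": joint speeds; "effort": joint torques, N m; "tool_pos": TCP position; "ee_rot": TCP orientation; "contact_force": force on the tool from outside, world axes, zero at the start; "torque": the same for the moment, N m; "opening": opening from 0.0 (shut) to 1.0 (fully open); "finger_force": force on a finger pad.
Only numpy, scipy, OpenCV 4.12 (cv2) and the standard library are available. Lean on these libraries where they do the work, as an engineer would, in place of code of your own. Each camera call takes 0.05 s, during which the arm holds its last target. There are 200 camera calls.

## Working session

There is one attempt and no reset: what is moved stays moved. The work goes in short steps, each a Python script; the robot and the scene stay as the last script left them, time stands still between calls to the robot, and variables do not carry over. Pictures are saved under pics/ and viewed, at most 10 in all, crops included, and the job is handed in when it is done.

```bash
mkdir -p pics; ls; cat > h.py <<'E'
import numpy as np, cv2
from cell import r
from scipy.spatial.transform import Rotation as R
def cam2world(p):
    return np.linalg.inv(p["camera_from_world"])
def cloud(p):
    d=p["depth"];v,u=np.mgrid[0:400,0:640]
    P=np.stack([(u-p["cx"])/p["fx"]*d,(v-p["cy"])/p["fy"]*d,d],-1)
    T=cam2world(p);return P@T[:3,:3].T+T[:3,3]
def ray(p,loc,z):
    u,v=loc[0]*640,loc[1]*400;T=cam2world(p)
    d=T[:3,:3]@np.array([(u-p["cx"])/p["fx"],(v-p["cy"])/p["fy"],1]);o=T[:3,3]
    return o+d*(z-o[2])/d[2]
def save(p,n): cv2.imwrite("pics/"+n,p["pixels"][:,:,::-1])
E
python3 - <<'E'
from h import *
np.set_printoptions(precision=4,suppress=True)
for c in("top","side"):
    p=r.get_image(c);save(p,c+".png");print(c,cam2world(p)[:3,3],p["fx"])
    for n,z in(("tray",.024),("tray_grip",.064),("tray_far",.048),("stack",0),("scan_window",.061),("scanner",0),("drive",0),("tape",0),("driver",0)):
        l=r.landmark_of(p,n)
        for x in l[:2]: print(n,round(x["score"],2),np.array(x["location"])*[640,400],ray(p,x["location"],z))
print(r.get_obs())
E
```

```text
cell.py
pics
top [ 0.269  -0.2171  1.0834] 485.3765613306656
tray 0.98 [257.28 193.4 ] [ 0.5133 -0.0742  0.024 ]
tray_grip 0.68 [297.408 166.   ] [ 0.5727 -0.1603  0.064 ]
tray_grip 0.21 [416.384 145.4  ] [ 0.6422 -0.4183  0.064 ]
tray_far 0.8 [228.288 210.48 ] [ 0.4644 -0.0188  0.048 ]
scan_window 0.62 [376.896 210.2  ] [ 0.4894 -0.3395  0.061 ]
scanner 0.64 [366.912 216.68 ] [ 0.4856 -0.3249  0.    ]
scanner 0.45 [296.768 274.2  ] [ 0.3433 -0.1779  0.    ]
drive 0.74 [300.928 275.68 ] [ 0.3409 -0.1873  0.    ]
tape 0.67 [351.68 144.68] [ 0.6545 -0.2791  0.    ]
tape 0.24 [297.6  272.32] [ 0.3476 -0.1793  0.    ]
driver 0.67 [418.816 143.92 ] [ 0.6698 -0.4365 -0.    ]
side [0.7911 0.5847 0.8043] 429.8310431113851
tray 0.85 [332.8  253.28] [ 0.5131 -0.0822  0.024 ]
tray_grip 0.77 [295.68 232.4 ] [ 0.5877 -0.1433  0.064 ]
tray_far 0.59 [363.52 259.12] [ 0.4607 -0.0199  0.048 ]
stack 0.57 [330.176 259.68 ] [ 0.5185 -0.0849  0.    ]
scan_window 0.59 [311.808 181.32 ] [ 0.4821 -0.3267  0.061 ]
scanner 0.69 [307.328 199.92 ] [ 0.4979 -0.3226  0.    ]
drive 0.86 [377.728 216.32 ] [ 0.3369 -0.1892  0.    ]
tape 0.7 [295.168 231.08 ] [ 0.5699 -0.2115  0.    ]
tape 0.55 [254.976 220.68 ] [ 0.6613 -0.2879 -0.    ]
driver 0.5 [241.6  191.32] [ 0.6688 -0.4267  0.    ]
{'t': 1.0, 'q': array([ 1.0164,  0.3507,  1.6518, -0.    ,  1.1391, -0.0846]), 'qvel': array([-0.0016, -0.0003, -0.0002, -0.0003, -0.0006,  0.0036]), 'effort': array([  0.0001, -50.6036, -29.1652,  -0.0001,   0.0007,  -0.    ]), 'tool_pos': array([0.249 , 0.4904, 0.2313]), 'ee_rot': array([0.2327, 0.9725, 0.    , 0.    ]), 'contact_force': array([-0.8832, -0.6856, -0.4235]), 'torque': array([-0.0246, -0.0394, -0.0319]), 'finger_force': 0.0, 'opening': 1.005826377800857}
```

```bash
python3 - <<'E'
from h import *
np.set_printoptions(precision=4,suppress=True)
for c in("top","side"):
    p=r.get_image(c);W=cloud(p);ok=p["depth"]>0
    def sel(cx,cy,rad,a,b): 
        return W[ok&(np.hypot(W[...,0]-cx,W[...,1]-cy)<rad)&(W[...,2]>a)&(W[...,2]<b)]
    for n,a in(("rim",(.515,-.08,.13,.040,.054)),("rib",(.58,-.152,.035,.060,.09)),("ribtop",(.58,-.152,.035,.070,.09)),("scan",(.487,-.333,.09,.05,.075))):
        S=sel(*a)
        if len(S)<4: print(n,len(S));continue
        print(c,n,len(S),S.mean(0),np.median(S[:,2]),cv2.minAreaRect(S[:,:2].astype(np.float32)*1000), S.max(0))
    for n in ("tray","stack","scanner"):
        for x in r.cut_out(p,n)[:1]:
            m=x["region"]&ok;S=W[m];print(n,x["score"],m.sum(),np.median(S,0),cv2.minAreaRect(S[:,:2].astype(np.float32)*1000))
p=r.get_image("top");cv2.imwrite("pics/topc.png",cv2.resize(p["pixels"][100:320,180:480,::-1],None,fx=2.6,fy=2.6))
p=r.get_image("side");cv2.imwrite("pics/sidec.png",cv2.resize(p["pixels"][140:320,210:430,::-1],None,fx=3.3,fy=3.3))
E
```

```text
top rim 2395 [ 0.5627 -0.0705  0.0464] 0.046410029876706504 ((553.1611938476562, -59.76506042480469), (191.72003173828125, 205.71080017089844), 66.80448150634766) [0.6441 0.0365 0.0538]
top rib 81 [ 0.5765 -0.151   0.0715] 0.07280952334341095 ((577.4156494140625, -150.815673828125), (11.933159828186035, 29.383745193481445), 30.444555282592773) [ 0.5881 -0.1376  0.0783]
top ribtop 58 [ 0.5773 -0.1509  0.0737] 0.07360513582036532 ((577.60205078125, -150.63339233398438), (9.503084182739258, 29.550487518310547), 35.99123001098633) [ 0.5881 -0.138   0.0783]
top scan 1770 [ 0.4858 -0.333   0.061 ] 0.061487094839302925 ((488.1358642578125, -333.39349365234375), (94.21694946289062, 94.24307250976562), 16.34144401550293) [ 0.5421 -0.2781  0.0674]
tray 0.8 2912 [ 0.524  -0.082   0.0331] ((535.7863159179688, -92.54360961914062), (142.6611328125, 178.6513214111328), 79.02720642089844)
stack 0.62 63 [ 0.5579 -0.1492  0.0321] ((559.2404174804688, -150.66246032714844), (11.005273818969727, 39.46506118774414), 23.107011795043945)
scanner 0.9 2198 [ 0.4813 -0.3304  0.0609] ((493.7572021484375, -337.4
[... 556 characters left out ...]
10.427910804748535, 28.5250186920166), 41.551551818847656) [ 0.5893 -0.1394  0.0744]
side scan 705 [ 0.492  -0.3277  0.0592] 0.06010301486774572 ((489.55352783203125, -332.0826416015625), (91.78670501708984, 94.11691284179688), 15.113687515258789) [ 0.5426 -0.2769  0.0671]
tray 0.91 1828 [ 0.5183 -0.0961  0.0421] ((527.4251098632812, -87.32112121582031), (119.87358856201172, 173.13619995117188), 72.4877700805664)
stack 0.79 557 [ 0.5357 -0.0356  0.0244] ((553.44287109375, -66.92920684814453), (81.77008819580078, 189.97499084472656), 41.93150329589844)
scanner 0.58 1385 [ 0.4994 -0.3072  0.0506] ((482.549560546875, -361.067138671875), (132.7933807373047, 179.150146484375), 0.9322850704193115)
```

View pics/topc.png

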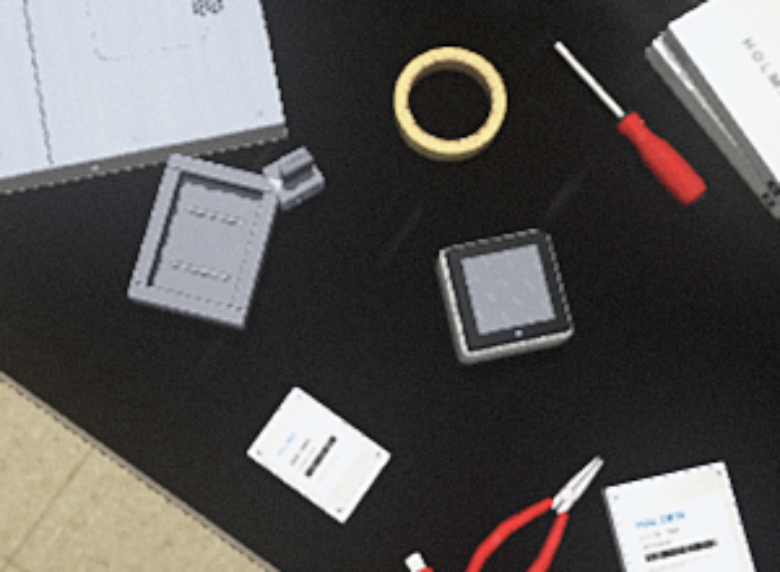

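View pics/sidec.png

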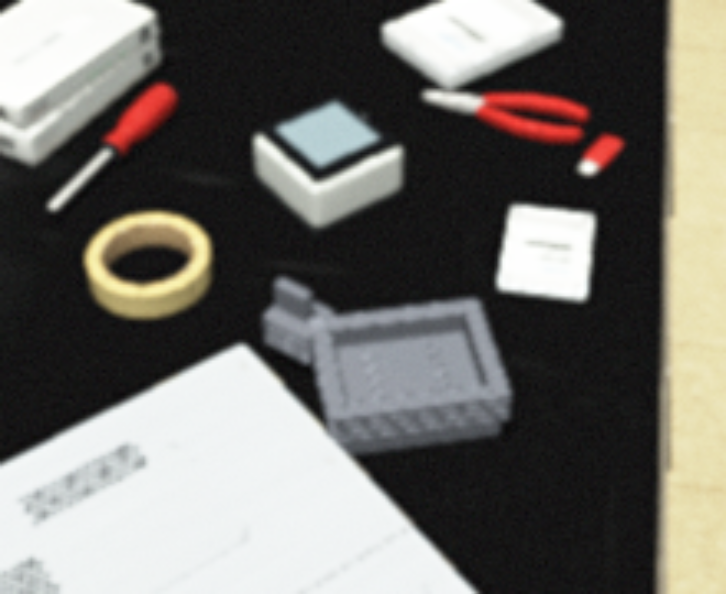

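```bash
python3 - <<'E'
from h import *
np.set_printoptions(precision=4,suppress=True,linewidth=150)
for c in("top","side"):
    p=r.get_image(c);W=cloud(p);ok=p["depth"]>0
    m=r.cut_out(p,"tray")[0]["region"]&ok
    S=W[m&(W[...,2]>.042)&(W[...,2]<.055)]
    S=S[np.hypot(S[:,0]-.578,S[:,1]+.151)>.032]
    print(c,len(S),np.median(S[:,2]),cv2.minAreaRect(S[:,:2].astype(np.float32)*1000))
    # white box
    px=p["pixels"].astype(int);B=W[ok&(px.min(-1)>150)&(W[...,0]>.5)&(W[...,1]>-.2)&(W[...,2]>.02)]
    print("box",len(B),np.percentile(B[:,2],[5,50,95]),B[:,:2].min(0),"corner",B[np.argmin(B[:,1])],B[np.argmin(B[:,0])],B[np.argmin(B[:,0]+B[:,1])])
    d=B[:,:2]-[.578,-.151];i=np.argsort(np.hypot(*d.T))[:3];print("nearest rib",B[i])
    # scanner window bluish
    G=ok&(np.hypot(W[...,0]-.488,W[...,1]+.333)<.05)&(px.mean(-1)>100)&(W[...,2]>.055)
    print("win",W[G].mean(0),cv2.minAreaRect(W[G][:,:2].astype(np.float32)*1000))
    G=np.argwhere(G)
E
```

```text
top 1057 0.04837643842447248 ((514.1685791015625, -78.49786376953125), (100.29800415039062, 130.27529907226562), 80.1815414428711)
box 34068 [0.0406 0.0445 0.048 ] [ 0.5    -0.1723] corner [ 0.5721 -0.1723  0.0464] [0.5    0.2801 0.0439] [ 0.5011 -0.126   0.0495]
nearest rib [[ 0.5781 -0.1505  0.0734]
 [ 0.5795 -0.1524  0.0694]
 [ 0.5759 -0.1507  0.0733]]
win [ 0.4874 -0.3346  0.062 ] ((487.92156982421875, -334.01202392578125), (90.32402038574219, 88.31690979003906), 17.751720428466797)
side 703 0.04693762177556082 ((515.313720703125, -80.33697509765625), (103.49300384521484, 129.95046997070312), 80.11446380615234)
box 30615 [0.0405 0.0429 0.0463] [ 0.5001 -0.1995] corner [ 1.0591 -0.1995  0.132 ] [0.5001 0.2875 0.0412] [ 0.5013 -0.1192  0.0483]
nearest rib [[ 0.5789 -0.1514  0.0721]
 [ 0.5763 -0.1513  0.0713]
 [ 0.5809 -0.1529  0.0747]]
win [ 0.4896 -0.3338  0.0607] ((491.9794921875, -331.28668212890625), (82.18115234375, 82.321044921875), 17.830289840698242)
```

```bash
cat >> h.py <<'E'
yaw=np.deg2rad(-10); C=np.array([.5145,-.079,.024]); Rt=R.from_euler('z',yaw)
Wn=np.array([.489,-.3335,.061])
G0=C+Rt.apply([.075,-.060,.028])   # TCP at grasp: just above the ear
FAR=C+Rt.apply([-.065,.050,.024])
def tool(sign):
    y=sign*Rt.apply(np.array([1,1,0])/2**.5);z=np.array([0,0,-1.]);return R.from_matrix(np.c_[np.cross(y,z),y,z])
AX=Rt.apply(np.array([.110,.140,0])/np.hypot(.11,.14))  # peel axis
def peel(a,q0,dz=0): # tilt a about far corner, raising the ear
    q=R.from_rotvec(-a*AX); return FAR+q.apply(G0-FAR)+[0,0,dz],q*q0
E
python3 - <<'E'
from h import *
np.set_printoptions(precision=3,suppress=True)
print(G0,FAR,peel(.2,tool(1))[0])
end=Wn+[0,0,.1]+Rt.apply([.075,-.060,.028])
for s in(1,-1):
    q=tool(s)
    for P,o in((G0,q),peel(.21,q),peel(.21,q,.12),(end,q)): print(s,r.inverse_kinematics(P,o.as_quat()))
s=1 if (r.inverse_kinematics(G0,tool(1).as_quat()) is not None and abs(r.inverse_kinematics(G0,tool(1).as_quat())[5])<=abs(r.inverse_kinematics(G0,tool(-1).as_quat())[5])) else -1
print("sign",s)
r.set_gripper(.45,110)
r.move_to(G0+[0,0,.12],tool(s).as_quat())
p=r.get_image("wrist");save(p,"w1.png")
print(r.get_obs())
E
```

```text
[ 0.578 -0.151  0.052] [ 0.459 -0.018  0.048] [ 0.575 -0.148  0.087]
1 [-0.334  0.664  1.649 -0.     0.829 -0.945]
1 [-0.28   0.545  1.772 -0.183  0.654 -0.755]
1 [-0.28   0.379  1.686 -0.142  0.903 -0.813]
1 [-0.701  0.638  1.302 -0.     1.201 -1.312]
-1 [-0.334  0.664  1.649 -0.     0.829  2.197]
-1 [-0.28   0.545  1.772 -0.183  0.654  2.387]
-1 [-0.28   0.379  1.686 -0.142  0.903  2.329]
-1 [-0.701  0.638  1.302 -0.     1.201  1.83 ]
sign 1
{'t': 4.8333, 'q': array([-0.332,  0.5  ,  1.582,  0.   ,  1.06 , -0.944]), 'qvel': array([-0.001, -0.   , -0.002,  0.002, -0.002, -0.001]), 'effort': array([ -0.216, -57.595, -27.742,  -0.005,  -0.   ,   0.001]), 'tool_pos': array([ 0.578, -0.15 ,  0.172]), 'ee_rot': array([0.461, 0.887, 0.   , 0.   ]), 'contact_force': array([-0.31 , -0.026,  0.124]), 'torque': array([ 0.02 , -0.023, -0.007]), 'finger_force': 0.0, 'opening': 0.44936121553082625}
```

View pics/w1.png

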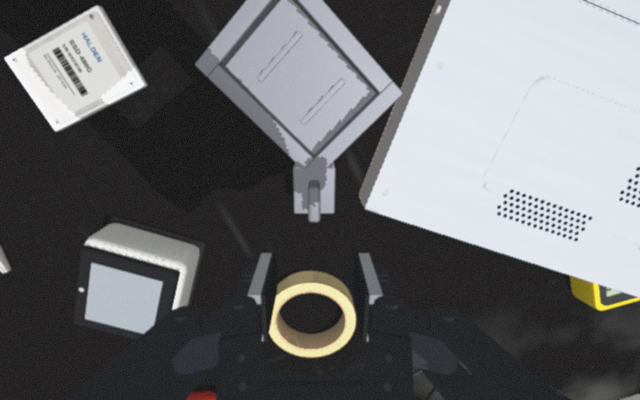

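The wrist view shows the rib at about (314, 195), lined up with the mid-finger column (about 315), and the box clear of the fingers. I'll descend and grip.

```bash
python3 - <<'E'
from h import *
np.set_printoptions(precision=3,suppress=True)
def st(m):
    o=r.get_obs();print(m,round(o["t"],2),o["tool_pos"],"F",o["contact_force"],"T",o["torque"],"op",round(o["opening"],3),"ff",o["finger_force"])
q=tool(1)
r.move_linear(G0+[0,0,.001],vel=.08);st("down")
r.set_gripper(0.0,115);st("grip")
if r.get_obs()["opening"]>.05:
    for a in np.deg2rad([2,4,6,8,10,11.5]):
        P,o=peel(a,q);r.move_linear(P+[0,0,.001],o.as_quat(),vel=.04);st("peel %.1f"%np.rad2deg(a))
    for c in("side","top"):
        p=r.get_image(c);save(p,c+"2.png")
    cv2.imwrite("pics/side2c.png",cv2.resize(r.get_image("side")["pixels"][170:320,230:410,::-1],None,fx=4,fy=4))
E
```

```text
down 6.47 [ 0.578 -0.151  0.053] F [ 1.015 -0.762  0.707] T [-0.055  0.029 -0.025] op 0.449 ff 0.0
grip 6.85 [ 0.578 -0.151  0.053] F [-2.323  0.617  5.506] T [0.121 0.397 0.073] op 0.091 ff 112.69089460372925
peel 2.0 7.16 [ 0.578 -0.151  0.059] F [-0.808  1.333  0.527] T [0.04  0.109 0.021] op 0.083 ff 112.89624094963074
peel 4.0 7.47 [ 0.577 -0.151  0.066] F [-1.544  0.095  0.047] T [-0.028  0.207  0.054] op 0.09 ff 112.78550863265991
peel 6.0 7.78 [ 0.577 -0.15   0.072] F [-0.153 -0.485 -0.919] T [-0.056  0.066  0.017] op 0.086 ff 112.74638772010803
peel 8.0 8.08 [ 0.576 -0.149  0.078] F [ 0.078  0.512 -1.332] T [0.006 0.027 0.025] op 0.084 ff 112.72318840026855
peel 10.0 8.39 [ 0.576 -0.148  0.084] F [ 0.091 -0.056 -1.149] T [-0.005  0.049  0.014] op 0.09 ff 112.75942325592041
peel 11.5 8.66 [ 0.575 -0.148  0.088] F [-0.106  0.478 -1.45 ] T [ 0.025  0.02  -0.03 ] op 0.084 ff 112.76821732521057
```

View pics/side2c.png

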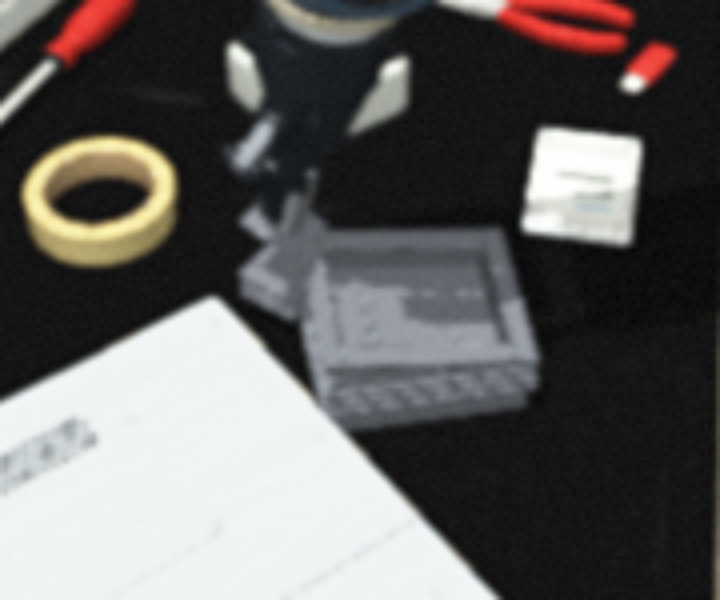

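The tray has tilted up at the ear, with the rib held and the far corner still on the rim at about (535, 355). I'll measure the tilt before lifting.

```bash
cat >> h.py <<'E'
def tilt(cams=("side","top")):
    for c in cams:
        p=r.get_image(c);W=cloud(p);m=r.cut_out(p,"tray")
        if m:
            S=W[m[0]["region"]&(p["depth"]>0)]
            print(c,"tray",round(m[0]["score"],2),len(S),"z pct",np.percentile(S[:,2],[2,10,50,90,98]))
        l=r.landmark_of(p,"tray_far")
        if l:
            u,v=l[0]["location"];u=int(u*640);v=int(v*400);print("  far",round(l[0]["score"],2),(u,v),W[v-2:v+3,u-2:u+3].reshape(-1,3).mean(0),W[v-5:v+6,u-5:u+6,2].max())
E
python3 - <<'E'
from h import *
np.set_printoptions(precision=3,suppress=True)
P,o=peel(np.deg2rad(12.8),tool(1));r.move_linear(P+[0,0,.001],o.as_quat(),vel=.04)
r.sleep(.3);tilt();ob=r.get_obs();print(ob["t"],ob["tool_pos"],ob["contact_force"])
# flange heights against tilted model
for c in("side","top"):
    p=r.get_image(c);W=cloud(p)
    for a in(0,12.8):
        q=R.from_rotvec(-np.deg2rad(a)*AX)
        for n,l in(("far",(-.060,.045,.024)),("-x-y",(-.060,-.045,.024)),("+x+y",(.060,.045,.024)),("near",(.06,-.045,.024)),("bot",(0,0,.002))):
            X=FAR+q.apply(C+Rt.apply(l)-FAR)+[0,0,.001]
            x=p["camera_from_world"]@np.r_[X,1];u=int(p["fx"]*x[0]/x[2]+p["cx"]);v=int(p["fy"]*x[1]/x[2]+p["cy"])
            if a: print(c,n,"model",X,"seen",np.median(W[v-1:v+2,u-1:u+2].reshape(-1,3),0))
E
```

```text
side tray 0.55 1949 z pct [0.035 0.04  0.053 0.078 0.087]
  far 0.79 (366, 258) [ 0.432 -0.061 -0.001] 0.8042836060563465
top tray 0.77 734 z pct [0.034 0.038 0.056 0.074 0.096]
9.6583 [ 0.574 -0.147  0.092] [-1.165  0.055 -1.323]
side far model [ 0.463 -0.024  0.051] seen [ 0.464 -0.026  0.049]
side -x-y model [ 0.447 -0.112  0.063] seen [ 0.446 -0.116  0.06 ]
side +x+y model [ 0.58  -0.043  0.071] seen [ 0.58  -0.046  0.069]
side near model [ 0.563 -0.131  0.084] seen [ 0.563 -0.134  0.082]
side bot model [ 0.516 -0.081  0.046] seen [ 0.517 -0.085  0.045]
top far model [ 0.463 -0.024  0.051] seen [ 0.367 -0.119  0.563]
top -x-y model [ 0.447 -0.112  0.063] seen [ 0.449 -0.111  0.061]
top +x+y model [ 0.58  -0.043  0.071] seen [ 0.457 -0.113  0.476]
top near model [ 0.563 -0.131  0.084] seen [ 0.481 -0.155  0.367]
top bot model [ 0.516 -0.081  0.046] seen [ 0.42  -0.134  0.452]
```

The tilt matches the model: near corner up about 36 mm, far corner at rim height. Now lift, level and carry.

```bash
python3 - <<'E'
from h import *
np.set_printoptions(precision=3,suppress=True)
q=tool(1);P,o=peel(np.deg2rad(12.8),q)
r.move_linear(P+[0,0,.03],vel=.06)
r.move_linear(P+[0,0,.13],vel=.12)
L=G0+[0,0,.165]
r.move_linear(L,q.as_quat(),vel=.05)
E_=Wn+[0,0,.1]+Rt.apply([.075,-.060,.028])
r.move_linear([E_[0],E_[1],L[2]],vel=.12)
r.move_linear(E_+[0,0,.01],vel=.05)
r.sleep(.4);ob=r.get_obs();print(ob["t"],ob["tool_pos"],ob["contact_force"],ob["opening"])
C2=ob["tool_pos"]-Rt.apply([.075,-.060,.028]);print("model C",C2)
for c in("side","top"):
    p=r.get_image(c);save(p,c+"3.png");W=cloud(p)
    for n,l in(("far",(-.060,.045,.024)),("-x-y",(-.060,-.045,.024)),("+x+y",(.060,.045,.024)),("near",(.06,-.045,.024)),("bot",(0,0,.002))):
        X=C2+Rt.apply(l);x=p["camera_from_world"]@np.r_[X,1];u=int(p["fx"]*x[0]/x[2]+p["cx"]);v=int(p["fy"]*x[1]/x[2]+p["cy"])
        print(c,n,"model",X,"seen",np.median(W[v-1:v+2,u-1:u+2].reshape(-1,3),0))
    for n,z in(("tray",C2[2]),("tray_far",C2[2]+.024),("stack",0)):
        for k in r.landmark_of(p,n)[:1]: print(n,k["score"],ray(p,k["location"],z))
E
```

```text
14.9417 [ 0.552 -0.406  0.199] [ 0.307  0.398 -0.457] 0.08611507667485988
model C [ 0.489 -0.334  0.171]
side far model [ 0.438 -0.279  0.195] seen [ 0.437 -0.285  0.193]
side -x-y model [ 0.422 -0.367  0.195] seen [ 0.304 -0.676  0.   ]
side +x+y model [ 0.556 -0.3    0.195] seen [ 0.555 -0.307  0.192]
side near model [ 0.54  -0.388  0.195] seen [ 0.54  -0.398  0.192]
side bot model [ 0.489 -0.334  0.173] seen [ 0.489 -0.335  0.172]
tray 0.92 [ 0.492 -0.336  0.171]
tray_far 0.75 [ 0.438 -0.266  0.195]
stack 0.7 [ 0.517 -0.079  0.   ]
top far model [ 0.438 -0.279  0.195] seen [ 0.355 -0.248  0.631]
top -x-y model [ 0.422 -0.367  0.195] seen [ 0.352 -0.297  0.608]
top +x+y model [ 0.556 -0.3    0.195] seen [ 0.427 -0.262  0.597]
top near model [ 0.54  -0.388  0.195] seen [ 0.422 -0.313  0.584]
top bot model [ 0.489 -0.334  0.173] seen [ 0.384 -0.277  0.61 ]
tray 0.7 [ 0.473 -0.102  0.171]
stack 0.83 [ 0.516 -0.075  0.   ]
```

View pics/side3.png

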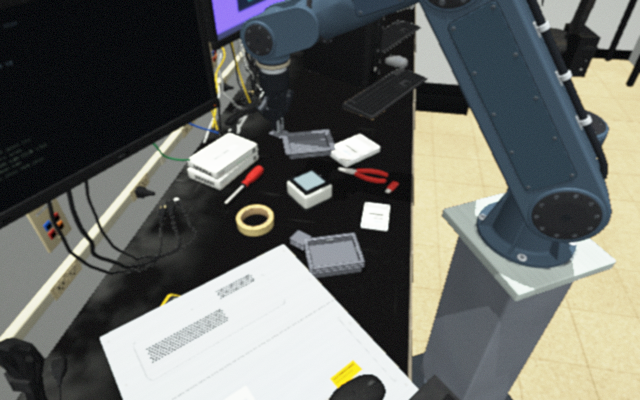

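The tray is held level at about (308, 143) in the picture, above the scanner, and the stack stands where it was. I'll descend the last centimetre and hand in.

```bash
python3 - <<'E'
from h import *
np.set_printoptions(precision=3,suppress=True)
E_=Wn+[0,0,.1]+Rt.apply([.075,-.060,.028])
r.move_linear(E_+[0,0,.001],vel=.04);r.sleep(.5)
ob=r.get_obs();print(ob["t"],ob["tool_pos"],ob["opening"],ob["contact_force"],ob["qvel"])
p=r.get_image("side")
for n,z in(("tray",.162),("drive",0),("tape",0),("driver",0)):
    for k in r.landmark_of(p,n)[:1]: print(n,k["score"],ray(p,k["location"],z))
print(r.hand_in())
E
```

```text
16.2167 [ 0.552 -0.406  0.19 ] 0.08838830666206332 [-0.368 -0.031 -0.621] [-0.002  0.001  0.001  0.001 -0.001 -0.001]
tray 0.67 [ 0.488 -0.334  0.162]
drive 0.72 [ 0.338 -0.188  0.   ]
tape 0.86 [ 0.665 -0.275  0.   ]
driver 0.56 [ 0.658 -0.45   0.   ]
the job is handed in; nothing more can be done
None
```

The job is handed in at about 16 s: I peeled the tray off ear-first (near corner up about 36 mm, far corner still on the rim), and the arm is holding it level and centred over the scanner window, underside about 10 cm above the glass, with the stack still where it was.

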